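# Ring for a colleague and point out which piece goes in which tray

### The arm

A 7-joint arm with a two-finger parallel gripper is mounted at the origin on the work surface. World frame = base frame: x ahead of the robot, y to its left, z up, the work surface at z = 0. Lengths are in m, angles in degrees, forces in N, time in s.
With the tool pointing down it reaches from about 0.4 to 0.925 m from the base axis. Payload 5.6 kg.
Tool frame: the origin (TCP) lies midway between the tips of the shut fingers; the grasp point (between the pads) lies 19 mm behind it; x points along the fingers, y is the direction in which the jaws open and shut, and the axes are right-handed (so a half turn about x gives the same grasp; the last joint's range is limited). The gripper opens to 85 mm and grips with 20 to 120 N. Pads are 22 mm wide; open, the fingers measure 114 mm over their backs; the gripper's body (76 mm by 85 mm) begins 54 mm behind the grasp point. The pads swing forward as they close: fully open they stand 13 mm farther back than shut.
Start: joints at [-75.802, 26.786, -0.665, 91.828, 0.344, 61.387, -3.226], TCP at [0.186, 0.623, 0.231] pointing down, gripper open.
Joint ranges: [-144.91, 144.91], [-17.63, 115.5], [-89.93, 88.59], [15.96, 139.68], [-74.01, 254.01], [8.47, 105.57], [-167.45, 167.45]. Speed limits (degrees/s): [147.25, 147.25, 180, 180, 180, 180, 180].

### API

Orientations are given as a 3x3 rotation matrix whose columns are the frame's x, y, z axes.
In Python, from plant import read_state, camera, camera_info, ctrl gives the robot as it stands.
- The arm moves only by the shell command python3 -m inch 'ROWS' [FORCE]. ROWS is text: rows parted by semicolons, each of 7 numbers parted by spaces: the shift along the tool's x, y, z in mm, then the turn, a rotation vector about the tool's x, y, z in degrees, then the finger opening in mm, from 0 to 85.4. In form: tx ty tz wx wy wz claw; .... A call has 1 to 12 rows; each row is the pose to reach, as a shift and turn from the pose measured when the call began, along the tool's axes at that moment; what a row does not reach only later rows make up. A row lasts 1/12 s, in which the tool goes at most 41.7 mm and 7.16 degrees, less where a joint would pass 70% of its speed; a pose out of reach is approached as far as the arm can. A call with a gripper value outside its range is refused whole. The fingers move at their own pace and stop on an object; FORCE is the grip in N (left out, the last holds). Time passes only in rows, so rows that repeat a pose let the fingers close. It gives the time, the measured TCP pose, the force and the opening at its end, in the units of the state.
- read_state(): the state, without advancing time (a new reading comes with each control period).
- camera(name): name is "scene" or "top" or "wrist"; returns the picture (480x640x3 uint8, blue, green, red); there is no depth.
- camera_info(name): a dict with "fx", "fy", "cx", "cy" (pixels), "rvec" (rotation vector, rad) and "tvec" (3), from world to camera coordinates, as OpenCV has them; the wrist camera has in their place "tool_from_camera" (4x4, takes a point from camera to tool coordinates, whose origin is the TCP and whose axes are the tool frame's). Camera axes: x right, y down, z forward; pixel columns grow to the right and rows downward; lengths in m; the calibration is good to about 2 mm. A picture is of the moment at which its call begins: read the wrist's pose just before it. camera_info takes no time and is no camera call.
- ctrl.finish_job(): hands the job in, once; it reports no verdict.
The state is a dict: "time_s": time; "joints": joint angles; "qvel": joint speeds; "joint_efforts": joint torques, N m; "tool_pos": TCP position; "tool_rot": TCP orientation; "contact_force": force on the tool from outside, world axes, zero at the start; "moment": the same for the moment, N m; "gripper_width": opening from 0.0 (shut) to 1.0 (fully open).
Only numpy, scipy, OpenCV 4.12 (cv2) and the standard library are available. Lean on these libraries where they do the work, as an engineer would, in place of code of your own. Each camera call takes 0.05 s, during which the arm holds its last target.

### The job

At the bead bench, press the counter bell's plunger down until it rings and let it come back up, then show your colleague what to move: bring the fingertips to just above the brass wire-cage pendant (a few centimetres over the top of its loop, without touching it) and keep pointing down at it for about two seconds. Then lift away, bring the fingertips to just above the middle of the empty clear tray in the same way, and finish still pointing there, touching nothing. Pick up nothing, do not touch or shift the trays, pieces or other things, and travel well above the trays, so that the fingers never come down over another piece.

Things in the scene. Friction and masses are not known exactly. Their poses are not given: they have to be found in the camera images.
- cage: the wire-cage pendant, the piece to be pointed out: brass wires bent round into a small barrel-shaped cage 40 mm across and 39 mm high, standing upright, with a hanging loop on top up to 52 mm. It stands loose in one of the trays, any of the four places. Origin: centre of its underside, z up.
- cage_top (a point): top of the pendant's hanging loop, on its axis, 52 mm above its underside; z up.
- spare_tray: one of four alike clear, slightly frosted plastic trays, open at the top, standing on the black mat: 120 mm long (its x) x 95 mm wide (its y) x 30 mm high, walls and floor 3 mm. Fixed. Origin: centre of its underside. This is the one with nothing in it; it can stand in any of the four places.
- spare_tray_mouth (a point): middle of the empty tray's open top, level with its rim, 30 mm above its underside; z up.
- tray_cage: one of four alike clear, slightly frosted plastic trays, open at the top, standing on the black mat: 120 mm long (its x) x 95 mm wide (its y) x 30 mm high, walls and floor 3 mm. Fixed. Origin: centre of its underside. The wire-cage pendant stands in it.
- tray_hoop: one of four alike clear, slightly frosted plastic trays, open at the top, standing on the black mat: 120 mm long (its x) x 95 mm wide (its y) x 30 mm high, walls and floor 3 mm. Fixed. Origin: centre of its underside. The plain hoop lies in it.
- tray_dome: one of four alike clear, slightly frosted plastic trays, open at the top, standing on the black mat: 120 mm long (its x) x 95 mm wide (its y) x 30 mm high, walls and floor 3 mm. Fixed. Origin: centre of its underside. The solid dome stands in it.
- hoop: plain flat brass hoop, 42 mm across, 28 mm hole, 8 mm thick, lying loose in a tray; leave alone. Origin: centre of its underside.
- dome: solid brass dome, 40 mm across, 20 mm high, loose in a tray; leave alone. Origin: centre of its underside.
- bell: counter bell fixed to the bench, beside the mat to the robot's right: black round foot 90 mm across and steel dome up to 49 mm high, with a push plunger on top. Origin: centre of its underside.
- plunger_top (a point): centre of the top face of the bell's steel plunger, a disc 28 mm across and 7 mm thick, 66 mm above the bench when up; moves down with it.
- plunger (a joint): travel of the bell's plunger in m: 0 up, 0.006 fully down (it rings from 0.004). It moves straight down against a spring, about 1 N to start and 4.5 N fully down, and comes back up by itself.
- jar: bystander: glass jar with steel lid, 56 mm across, 75 mm high, standing to the left of the mat. Origin: centre of its underside.
- spool: bystander: wooden spool, 44 mm across, 36 mm high, standing beyond the bell. Origin: centre of its underside.
- brush: bystander: small brush 170 mm long, lying to the left of the mat along its x. Origin: on its underside.
- carton: bystander: cardboard box 90 x 120 x 50 mm, at the far left. Origin: centre of its underside.
- mandrel: bystander: tapered wooden ring stick 200 mm long (its x), 22 mm thick, lying beyond the mat. Origin: middle of its length, underside.

How it is judged (in metres and radians):
On the way, in this order (a step that is already met when the one before it is completed fails the run):
1. the bell's plunger is pressed by the fingers (down 4 mm or more) (value of joint plunger above 0.004 m and contact force between the fingers and bell above 0.3 N), for 0.04 s.
2. the plunger is up again and the fingertips point at the wire-cage pendant from just above for 1.5 s (grasp point within 22 mm sideways, 15 to 90 mm over its loop) (horizontal distance between the grasp point and cage_top below 0.022 m and z of the grasp point in the frame of cage_top between 0.015 and 0.09 m and value of joint plunger below 0.0015 m), for 1.5 s.
At the end, for the whole second after the job is handed in: The grasp point stays within 30 mm sideways of the middle of the empty tray and 0 to 90 mm above its rim; the bell plunger is up (within 1.5 mm); the pendant, hoop and dome lie at rest within 10 mm of where they started, and the other loose things within 20 mm (horizontal distance between the grasp point and spare_tray_mouth below 0.03 m and z of the grasp point in the frame of spare_tray_mouth between 0 and 0.09 m and value of joint plunger below 0.0015 m and distance of each of jar, spool, brush, carton, mandrel from where it was at the start of the episode below 0.02 m and distance of each of hoop, dome, cage from where it was at the start of the episode below 0.01 m and linear speed of each of cage, hoop, dome below 0.02 m/s); the robot touches nothing.
It fails at once if a brass piece is touched, shifted or lifted (contact force between any of the fingers, the arm and cage above 0.5 N or contact force between any of the fingers, the arm and hoop above 0.5 N or contact force between any of the fingers, the arm and dome above 0.5 N or distance of any of cage, hoop, dome from where it was at the start of the episode above 0.01 m).
It fails at once if a tray is touched (contact force between any of the fingers, the arm and tray_cage above 1 N or contact force between any of the fingers, the arm and tray_hoop above 1 N or contact force between any of the fingers, the arm and tray_dome above 1 N or contact force between any of the fingers, the arm and spare_tray above 1 N).
It fails at once if a bystander is shifted (distance of any of jar, spool, brush, carton, mandrel from where it was at the start of the episode above 0.02 m).
It fails at once if the fingers come down low over a wrong piece (grasp point within 20 mm sideways and less than 60 mm above its underside) ((horizontal distance between the grasp point and hoop below 0.02 m and z of the grasp point in the frame of hoop below 0.06 m) or (horizontal distance between the grasp point and dome below 0.02 m and z of the grasp point in the frame of dome below 0.06 m)).
It also fails if it takes over 45 s, if anything falls off the work surface, if the arm or the gripper's body presses on something with over 40 N, if the wrist force passes 120 N, or if a joint passes its speed limit or range.

## Working session

There is one attempt and no reset: what is moved stays moved. The work goes in short steps, Python scripts to look and compute and a shell command to move; the robot and the scene stay as the last step left them, time stands still between calls to the robot, and variables do not carry over. Pictures are saved under pics/ and viewed, and the job is handed in when it is done.

```bash
mkdir -p pics; python3 - <<'E'
from plant import read_state, camera, camera_info
import cv2
s=read_state();print(s)
for n in("scene","top"):
    cv2.imwrite(f"pics/{n}0.png",camera(n)); print(n,camera_info(n))
print(camera_info("wrist"))
E
```

```text
{'time_s': 0.0, 'joints': array([-75.80415977,  26.837024  ,  -0.66650047,  91.88204551,
         0.34171876,  61.38536113,  -3.22458059]), 'qvel': array([-0.02767563,  0.03440981,  0.01733987, -0.00275533, -0.00022595,
        0.07428954,  0.05935106]), 'joint_efforts': array([-2.81307721e-04, -5.32380617e+01,  2.11193733e-02, -2.51306069e+01,
        1.13386440e-02,  7.84540898e-03, -1.03170967e-05]), 'tool_pos': array([0.18622212, 0.62216432, 0.2303186 ]), 'tool_rot': array([[-4.35839830e-04,  2.86716581e-01,  9.58015351e-01],
       [-1.73403663e-03,  9.58013785e-01, -2.86716901e-01],
       [-9.99998402e-01, -1.78619636e-03,  7.96364883e-05]]), 'contact_force': array([-0.90057725, -0.12249107,  0.33533884]), 'moment': array([ 0.00752683, -0.05243593,  0.03896878]), 'gripper_width': 1.0039894453910054}
scene {'fx': 487.2435579930608, 'fy': 487.2435579930608, 'cx': 311.6289395249954, 'cy': 244.73829551476922, 'rvec': array([ 2.50196077,  0.85258936, -0.22645173]), 'tvec': array([-0.5457296 , -0.24515951,  1.3572043 ])}
top {'fx': 463.968580063716, 'fy': 463.968580063716, 'cx': 324.27495866320913, 'cy': 236.1868002084421, 'rvec': array([ 2.24050881, -1.95748434,  0.21496066]), 'tvec': array([0.01460471, 0.62552297, 0.89608387])}
{'fx': 414.38701816380615, 'fy': 414.38701816380615, 'cx': 320.8149181137208, 'cy': 240.84580965082117, 'tool_from_camera': array([[ 8.70912880e-04, -2.74384482e-01,  9.61619674e-01,
        -1.40766030e-01],
       [ 9.99999581e-01, -3.17650455e-05, -9.14736225e-04,
        -2.93610980e-04],
       [ 2.81535318e-04,  9.61620068e-01,  2.74384339e-01,
        -7.06125593e-02],
       [ 0.00000000e+00,  0.00000000e+00,  0.00000000e+00,
         1.00000000e+00]])}
```

View pics/scene0.png

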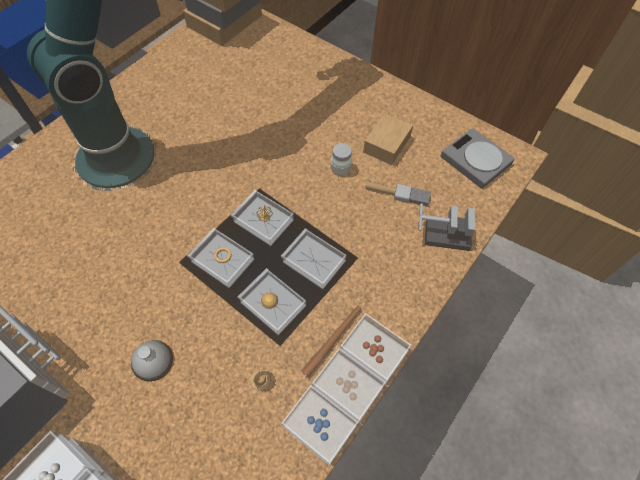

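View pics/top0.png

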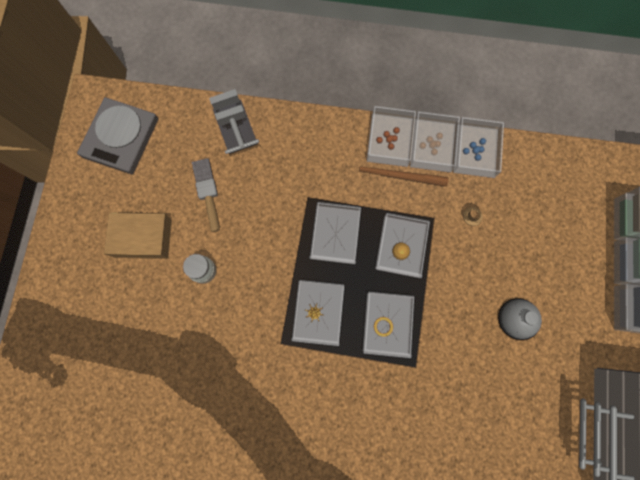

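The cage is in the near-left tray (top 315,313; scene 264,214) and the far-left tray (top 336,233) is empty. The bell's plunger is near top (528,316) and scene (146,352). I'll zoom in for accurate pixels.

```bash
python3 - <<'E'
import cv2,numpy as np
t=cv2.imread("pics/top0.png");s=cv2.imread("pics/scene0.png")
z=lambda im,x,y,w,h:cv2.resize(im[y:y+h,x:x+w],(400,300),interpolation=cv2.INTER_CUBIC)
a=np.vstack([np.hstack([z(t,485,288,80,60),z(s,115,330,80,60)]),np.hstack([z(t,275,283,80,60),z(s,225,184,80,60)])])
cv2.imwrite("pics/zoom0.png",a)
E
```

```text
(no output)
```

View pics/zoom0.png

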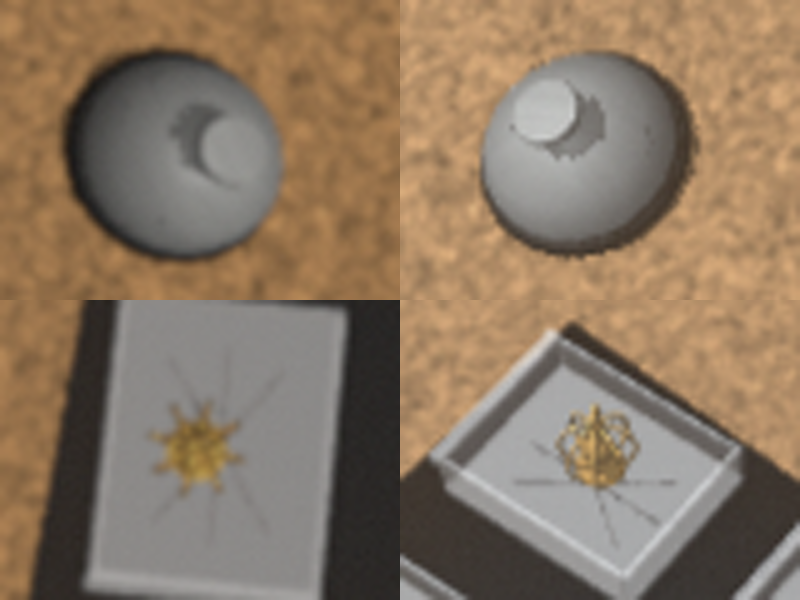

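Plunger disc: top (531.5,317.9), scene (143.7,351.9). Cage body: top (314.2,313.4). Its loop top in scene: (264.2,205). Next, the empty tray.

```bash
cat > h.py <<'E'
import numpy as np,cv2
from plant import camera_info
def ray(n,u,v):
    c=camera_info(n);R=cv2.Rodrigues(c["rvec"])[0]
    d=R.T@np.array([(u-c["cx"])/c["fx"],(v-c["cy"])/c["fy"],1]);return -R.T@c["tvec"],d/np.linalg.norm(d)
def plane(n,u,v,z):
    o,d=ray(n,u,v);return o+d*(z-o[2])/d[2]
def two(a,b):
    (o,d),(p,e)=ray(*a),ray(*b)
    t=np.linalg.lstsq(np.c_[d,-e],p-o,rcond=None)[0];x,y=o+d*t[0],p+e*t[1]
    return (x+y)/2,np.linalg.norm(x-y)
E
python3 - <<'E'
import cv2,numpy as np
from h import *
np.set_printoptions(precision=4,suppress=True)
print("plunger",two(("top",531.5,317.9),("scene",143.7,351.9)),plane("top",531.5,317.9,.066),plane("scene",143.7,351.9,.066))
print("cage",plane("top",314.2,313.4,.03),plane("scene",264.2,205,.055),two(("top",314.2,313.4),("scene",264.2,212)))
t=cv2.imread("pics/top0.png");s=cv2.imread("pics/scene0.png")
z=lambda im,x,y,w,h:cv2.resize(im[y:y+h,x:x+w],(400,400),interpolation=cv2.INTER_CUBIC)
cv2.imwrite("pics/zoom1.png",np.hstack([z(t,295,193,80,80),z(s,274,218,80,80)]))
E
```

```text
plunger (array([ 0.5076, -0.3363,  0.0659]), np.float64(0.000999138076699992)) [ 0.5079 -0.3358  0.066 ] [ 0.5073 -0.3367  0.066 ]
cage [0.46   0.0981 0.03  ] [0.461  0.1031 0.055 ] (array([0.4606, 0.0988, 0.028 ]), np.float64(0.0015500567635931297))
```

View pics/zoom1.png

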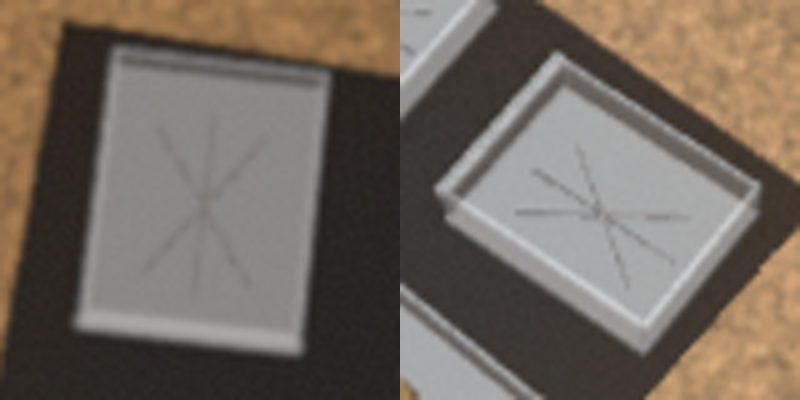

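```bash
python3 - <<'E'
from h import *
np.set_printoptions(precision=4,suppress=True)
P=np.array([plane("scene",(x-400)/5+274-.4,y/5+218-.4,.031) for x,y in[(557,52),(438,188),(644,325),(760,186)]])
print(P,P.mean(0),np.linalg.norm(np.diff(P,axis=0),axis=1))
Q=np.array([plane("top",x/5+295-.4,y/5+193-.4,.031) for x,y in[(112,46),(330,70),(302,350),(75,325)]])
print(Q,Q.mean(0),np.linalg.norm(np.diff(Q,axis=0),axis=1))
print(plane("top",204/5+295-.4,205/5+193-.4,.004))
from plant import read_state
s=read_state();print(s["tool_pos"])
R=s["tool_rot"]
for t in([.5076,-.3363,.25],): print(R.T@(np.array(t)-s["tool_pos"])*1000)
E
```

```text
[[0.5732 0.1236 0.031 ]
 [0.5752 0.0285 0.031 ]
 [0.6969 0.031  0.031 ]
 [0.6967 0.1236 0.031 ]] [0.6355 0.0767 0.031 ] [0.0951 0.1218 0.0926]
[[0.7    0.1255 0.031 ]
 [0.7021 0.0295 0.031 ]
 [0.5775 0.0268 0.031 ]
 [0.5752 0.1241 0.031 ]] [0.6387 0.0765 0.031 ] [0.096  0.1246 0.0974]
[0.6407 0.0764 0.004 ]
[0.1863 0.6222 0.2304]
[ -18.1619 -826.1341  582.7141]
```

Checks agree: the plunger's two-view height is 65.9 mm (expected 66), and the tray measures 95×122 mm (expected 95×120), centred at about (0.637, 0.077). The cage is at (0.460, 0.099). I'll shut the fingers and travel high towards the bell.

```bash
python3 -m inch '0 -12 16 0 0 0 0; 0 -36 48 0 0 0 0; 0 -60 80 0 0 0 0; 0 -84 112 0 0 0 0; 0 -108 144 0 0 0 0; 0 -132 176 0 0 0 0; 0 -156 208 0 0 0 0; 0 -180 240 0 0 0 0; 0 -204 272 0 0 0 0; 0 -228 304 0 0 0 0; 0 -246 328 0 0 0 0; 0 -252 336 0 0 0 0'
python3 - <<'E'
from plant import read_state
import numpy as np
np.set_printoptions(precision=4,suppress=True)
s=read_state();print(s["tool_pos"],s["joints"],s["gripper_width"])
for t in([.5076,-.3363,.12],): print(s["tool_rot"].T@(np.array(t)-s["tool_pos"])*1000)
E
```

```text
time_s: 1.1
tool_pos: [0.4389, 0.2792, 0.2308]
tool_rot: [[0.001, 0.294, 0.956], [-0.004, 0.956, -0.294], [-1.0, -0.003, 0.002]]
contact_force: [0.7, 1.0, 0.7]
gripper_width: -0.004
[0.4389 0.2792 0.2308] [-43.8496  14.1717   8.8797 110.4193  -2.3947  55.6815  39.0228] -0.0037627403737842953
[ 113.0477 -567.7732  246.4179]
```

```bash
python3 -m inch '0 -16 7 0 0 0 0; 0 -48 21 0 0 0 0; 0 -80 35 0 0 0 0; 0 -112 49 0 0 0 0; 0 -144 63 0 0 0 0; 0 -176 77 0 0 0 0; 0 -208 91 0 0 0 0; 0 -240 105 0 0 0 0; 0 -272 119 0 0 0 0; 0 -304 133 0 0 0 0; 0 -328 143 0 0 0 0; 0 -336 146 0 0 0 0'
python3 - <<'E'
from plant import read_state
import numpy as np
np.set_printoptions(precision=4,suppress=True)
s=read_state();print(s["tool_pos"],s["joints"],s["gripper_width"])
for t in([.5076,-.3363,.12],): print(s["tool_rot"].T@(np.array(t)-s["tool_pos"])*1000)
E
```

```text
time_s: 2.1
tool_pos: [0.4796, -0.0888, 0.2322]
tool_rot: [[0.001, 0.299, 0.954], [-0.005, 0.954, -0.299], [-1.0, -0.005, 0.002]]
contact_force: [-0.1, 0.1, -0.7]
gripper_width: -0.001
[ 0.4796 -0.0888  0.2322] [-14.6274  10.8507  23.8067 115.3537  -5.0014  54.707   84.3012] -0.0005482806214923056
[ 113.4839 -227.34    100.441 ]
```

```bash
python3 -m inch '0 -12 5 0 0 0 0; 0 -40 18 0 0 0 0; 0 -70 31 0 0 0 0; 0 -100 44 0 0 0 0; 0 -130 57 0 0 0 0; 0 -160 71 0 0 0 0; 0 -190 84 0 0 0 0; 20 -215 95 0 0 0 0; 50 -227 100 0 0 0 0; 80 -227 100 0 0 0 0; 100 -227 100 0 0 0 0; 113 -227 100 0 0 0 0'
python3 - <<'E'
from plant import read_state,camera
import numpy as np,cv2
np.set_printoptions(precision=4,suppress=True)
s=read_state();print(s["tool_pos"],s["joints"],s["contact_force"])
for t in([.5076,-.3363,.075],): print(s["tool_rot"].T@(np.array(t)-s["tool_pos"])*1000)
a=camera("scene")[300:420,60:220];b=camera("wrist")
cv2.imwrite("pics/bell.png",np.hstack([cv2.resize(a,(400,300)),cv2.resize(b,(400,300))]))
E
```

```text
time_s: 3.1
tool_pos: [0.5065, -0.3338, 0.1172]
tool_rot: [[-0.003, 0.298, 0.955], [-0.002, 0.955, -0.298], [-1.0, -0.003, -0.002]]
contact_force: [0.5, 0.2, -0.2]
gripper_width: 0.002
[ 0.5065 -0.3338  0.1172] [ 10.7068  31.9997  25.9376 104.4666 -17.9917  47.713  118.1272] [ 0.5072  0.1828 -0.1628]
[42.195  -1.9475  1.9146]
```

View pics/bell.png

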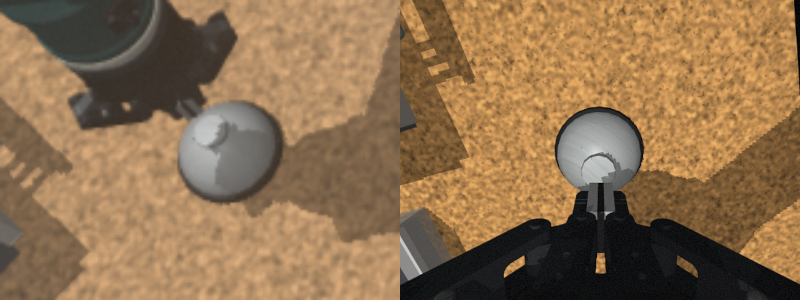

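Left (scene): the shut fingers hang just above the plunger (scene zoom 210,130). Right (wrist): the plunger lies centred under the tips. Going down to just above it now.

```bash
python3 -m inch '10 -1 1 0 0 0 0; 25 -2 2 0 0 0 0; 37 -2 2 0 0 0 0; 42 -2 2 0 0 0 0; 45 -2 2 0 0 0 0; 45 -2 2 0 0 0 0; 45 -2 2 0 0 0 0'
```

```text
time_s: 3.78
tool_pos: [0.5078, -0.3366, 0.0732]
tool_rot: [[-0.003, 0.298, 0.955], [-0.003, 0.955, -0.298], [-1.0, -0.003, -0.002]]
contact_force: [0.2, 1.5, 0.0]
gripper_width: -0.002
```

```bash
python3 -m inch '4 0 0 0 0 0 0; 7 0 0 0 0 0 0; 9 0 0 0 0 0 0; 11 0 0 0 0 0 0; 12 0 0 0 0 0 0; 12 0 0 0 0 0 0; 12 0 0 0 0 0 0'
```

```text
time_s: 4.37
tool_pos: [0.5081, -0.3368, 0.0615]
tool_rot: [[-0.002, 0.298, 0.955], [-0.003, 0.955, -0.298], [-1.0, -0.003, -0.001]]
contact_force: [-0.0, 0.6, 4.1]
gripper_width: -0.002
```

Force 4.1 N means about 4.5–5 mm of travel. I'll press slightly further to be sure it rings.

```bash
python3 -m inch '1 0 0 0 0 0 0; 2 0 0 0 0 0 0; 2 0 0 0 0 0 0; 2 0 0 0 0 0 0'; python3 - <<'E'
from plant import camera
import cv2,numpy as np
a=camera("scene")[300:420,60:220];b=camera("wrist")
cv2.imwrite("pics/press.png",np.hstack([cv2.resize(a,(400,300)),cv2.resize(b,(400,300))]))
E
```

```text
time_s: 4.7
tool_pos: [0.5082, -0.3369, 0.0601]
tool_rot: [[-0.002, 0.298, 0.955], [-0.003, 0.955, -0.298], [-1.0, -0.003, -0.001]]
contact_force: [-1.7, 0.9, 8.4]
gripper_width: -0.006
```

View pics/press.png

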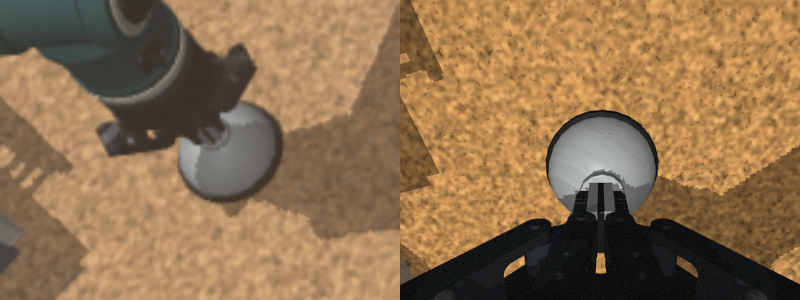

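The force of 8.4 N is above the full-travel spring force, so the plunger is at its stop (tip z 60.1 mm) and the bell has rung. The picture shows the tips on the plunger. Lifting straight up.

```bash
python3 -m inch '-8 0 0 0 0 0 0; -25 0 0 0 0 0 0; -50 0 0 0 0 0 0; -80 0 0 0 0 0 0; -110 0 0 0 0 0 0; -140 0 0 0 0 0 0; -160 0 0 0 0 0 0; -170 0 0 0 0 0 0; -170 0 0 0 0 0 0'
python3 - <<'E'
from plant import read_state,camera
import numpy as np,cv2
np.set_printoptions(precision=4,suppress=True)
s=read_state();print(s["tool_pos"],s["joints"],s["contact_force"])
for t in([.4605,.0990,.22],): print(s["tool_rot"].T@(np.array(t)-s["tool_pos"])*1000)
a=camera("scene")[300:420,60:220];b=camera("top")
cv2.imwrite("pics/up.png",np.hstack([cv2.resize(a,(400,300)),cv2.resize(b,(400,300))]))
E
```

```text
time_s: 5.55
tool_pos: [0.5093, -0.337, 0.2323]
tool_rot: [[0.002, 0.298, 0.955], [-0.004, 0.955, -0.298], [-1.0, -0.003, 0.003]]
contact_force: [0.5, -0.4, 0.4]
gripper_width: -0.003
[ 0.5093 -0.337   0.2323] [  8.0005  24.2018  29.3882  99.306  -13.2988  59.7766 114.6113] [ 0.5336 -0.3552  0.3772]
[  10.4194  401.7578 -176.4156]
```

View pics/up.png

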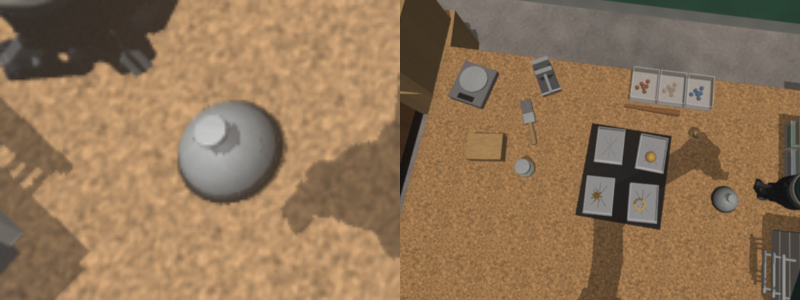

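The plunger is up again (scene zoom 210,130, same as before). Travelling high to the cage.

```bash
python3 -m inch '0 15 -7 0 0 0 0; 0 48 -21 0 0 0 0; 0 82 -36 0 0 0 0; 0 116 -51 0 0 0 0; 0 150 -66 0 0 0 0; 0 184 -81 0 0 0 0; 0 218 -96 0 0 0 0; 0 252 -111 0 0 0 0; 0 286 -126 0 0 0 0; 0 320 -141 0 0 0 0; 0 350 -154 0 0 0 0; 0 370 -163 0 0 0 0'
python3 -m inch '0 15 -6 0 0 0 0; 0 25 -11 0 0 0 0; 0 30 -13 0 0 0 0;0 30 -13 0 0 0 0'
python3 - <<'E'
from plant import read_state,camera,camera_info
import numpy as np,cv2
np.set_printoptions(precision=4,suppress=True)
s=read_state();R=s["tool_rot"];print(s["tool_pos"],s["joints"])
b=camera("wrist")
for t in([.4605,.0990,.097],): print(R.T@(np.array(t)-s["tool_pos"])*1000)
c=camera_info("wrist");T=c["tool_from_camera"]
def pr(p):
    q=np.linalg.inv(T)@np.r_[R.T@(np.array(p)-s["tool_pos"]),1];return int(c["fx"]*q[0]/q[2]+c["cx"]),int(c["fy"]*q[1]/q[2]+c["cy"])
for p,k in (([.4605,.099,.057],(0,0,255)),([.4605,.099,.005],(0,255,0))): print(pr(p));cv2.circle(b,pr(p),4,k,1)
cv2.imwrite("pics/cage.png",b)
E
```

```text
time_s: 6.65
tool_pos: [0.4604, 0.0693, 0.2266]
tool_rot: [[-0.007, 0.294, 0.956], [-0.002, 0.956, -0.294], [-1.0, -0.004, -0.006]]
contact_force: [0.8, -0.9, 0.6]
gripper_width: 0.001
time_s: 6.98
tool_pos: [0.4557, 0.1026, 0.225]
tool_rot: [[-0.01, 0.292, 0.956], [-0.003, 0.957, -0.292], [-1.0, -0.006, -0.009]]
contact_force: [0.3, -0.9, 0.1]
gripper_width: -0.001
[0.4557 0.1026 0.225 ] [-31.8524   9.5103  16.7706 117.4983  -3.3595  54.0355  59.7466]
[127.9963  -1.3414   6.7529]
(320, 227)
(320, 214)
```

View pics/cage.png

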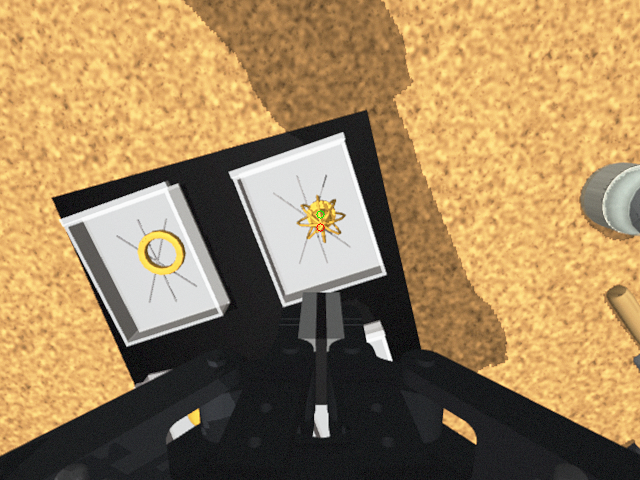

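The independent wrist view agrees: the projected loop top (320,227) and cage foot (320,214) both land on the cage. Lowering to about 4 cm above the loop.

```bash
python3 -m inch '5 0 3 0 0 0 0; 20 -1 6 0 0 0 0; 40 -1 7 0 0 0 0; 60 -1 7 0 0 0 0; 80 -1 7 0 0 0 0; 98 -1 7 0 0 0 0; 112 -1 7 0 0 0 0; 120 -1 7 0 0 0 0; 126 -1 7 0 0 0 0; 126 -1 7 0 0 0 0; 126 -1 7 0 0 0 0'
python3 - <<'E'
from plant import read_state,camera
import numpy as np,cv2
np.set_printoptions(precision=4,suppress=True)
s=read_state();R=s["tool_rot"];g=s["tool_pos"]-.019*R[:,0];print("grasp",g,g-[.4605,.099,.057])
a=camera("scene")[140:260,180:340];b=camera("wrist")
cv2.imwrite("pics/point.png",np.hstack([cv2.resize(a,(400,300)),cv2.resize(b,(400,300))]))
E
```

```text
time_s: 7.95
tool_pos: [0.4617, 0.0977, 0.0995]
tool_rot: [[-0.009, 0.294, 0.956], [-0.003, 0.956, -0.294], [-1.0, -0.006, -0.008]]
contact_force: [0.4, 0.6, 0.1]
gripper_width: 0.003
grasp [0.4619 0.0978 0.1185] [ 0.0014 -0.0012  0.0615]
```

View pics/point.png

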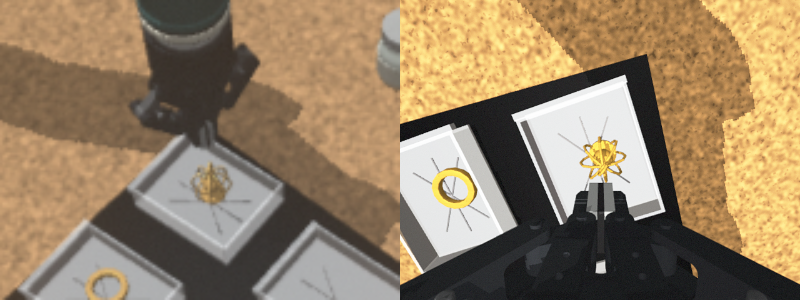

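The tips hang over the cage's loop, with the grasp point 2 mm off sideways and 61 mm above it. Holding for more than two seconds.

```bash
python3 -m inch '5 0 0 0 0 0 0; 5 0 0 0 0 0 0; 5 0 0 0 0 0 0; 5 0 0 0 0 0 0; 5 0 0 0 0 0 0; 5 0 0 0 0 0 0; 5 0 0 0 0 0 0; 5 0 0 0 0 0 0; 5 0 0 0 0 0 0; 5 0 0 0 0 0 0; 5 0 0 0 0 0 0; 5 0 0 0 0 0 0'
python3 -m inch '0 0 0 0 0 0 0; 0 0 0 0 0 0 0; 0 0 0 0 0 0 0; 0 0 0 0 0 0 0; 0 0 0 0 0 0 0; 0 0 0 0 0 0 0; 0 0 0 0 0 0 0; 0 0 0 0 0 0 0; 0 0 0 0 0 0 0; 0 0 0 0 0 0 0; 0 0 0 0 0 0 0; 0 0 0 0 0 0 0'
python3 -m inch '0 0 0 0 0 0 0; 0 0 0 0 0 0 0; 0 0 0 0 0 0 0; 0 0 0 0 0 0 0'
```

```text
time_s: 9.05
tool_pos: [0.462, 0.0981, 0.095]
tool_rot: [[-0.008, 0.293, 0.956], [-0.003, 0.956, -0.293], [-1.0, -0.005, -0.007]]
contact_force: [0.2, 0.8, 0.0]
gripper_width: 0.0
time_s: 10.05
tool_pos: [0.462, 0.0981, 0.0951]
tool_rot: [[-0.008, 0.294, 0.956], [-0.003, 0.956, -0.294], [-1.0, -0.005, -0.007]]
contact_force: [0.1, 0.3, 0.4]
gripper_width: 0.001
time_s: 10.38
tool_pos: [0.462, 0.0981, 0.095]
tool_rot: [[-0.008, 0.294, 0.956], [-0.003, 0.956, -0.294], [-1.0, -0.005, -0.007]]
contact_force: [0.3, -0.1, 1.0]
gripper_width: 0.002
```

```bash
python3 -m inch '-8 0 0 0 0 0 0; -25 0 0 0 0 0 0; -50 0 0 0 0 0 0; -75 0 0 0 0 0 0; -100 0 0 0 0 0 0; -115 0 0 0 0 0 0; -125 0 0 0 0 0 0; -125 0 0 0 0 0 0'
python3 - <<'E'
from plant import read_state
import numpy as np
np.set_printoptions(precision=4,suppress=True)
s=read_state()
for t in([.637,.0765,.07],): print(s["tool_rot"].T@(np.array(t)-s["tool_pos"])*1000)
E
```

```text
time_s: 11.05
tool_pos: [0.4642, 0.0988, 0.2224]
tool_rot: [[-0.004, 0.294, 0.956], [-0.001, 0.956, -0.294], [-1.0, -0.002, -0.003]]
contact_force: [0.2, -0.2, 0.1]
gripper_width: -0.002
[151.7416  29.7182 172.2118]
```

```bash
python3 -m inch '0 2 10 0 0 0 0; 0 6 35 0 0 0 0; 0 11 65 0 0 0 0; 0 16 95 0 0 0 0; 0 21 125 0 0 0 0; 0 26 152 0 0 0 0; 0 29 168 0 0 0 0; 0 30 172 0 0 0 0;0 30 172 0 0 0 0'
python3 - <<'E'
from plant import read_state,camera,camera_info
import numpy as np,cv2
np.set_printoptions(precision=4,suppress=True)
s=read_state();R=s["tool_rot"];print(s["tool_pos"])
b=camera("wrist")
print(R.T@(np.array([.637,.0765,.07])-s["tool_pos"])*1000)
c=camera_info("wrist");T=c["tool_from_camera"]
def pr(p):
    q=np.linalg.inv(T)@np.r_[R.T@(np.array(p)-s["tool_pos"]),1];return int(c["fx"]*q[0]/q[2]+c["cx"]),int(c["fy"]*q[1]/q[2]+c["cy"])
cv2.circle(b,pr([.637,.0765,.004]),4,(0,0,255),1);print(pr([.637,.0765,.004]))
cv2.imwrite("pics/tray.png",b)
E
```

```text
time_s: 11.8
tool_pos: [0.6377, 0.0762, 0.2195]
tool_rot: [[-0.007, 0.294, 0.956], [-0.002, 0.956, -0.294], [-1.0, -0.004, -0.006]]
contact_force: [-1.3, -0.0, -0.7]
gripper_width: -0.004
[0.6377 0.0762 0.2195]
[149.4625   0.7198   0.1037]
(322, 207)
```

View pics/tray.png

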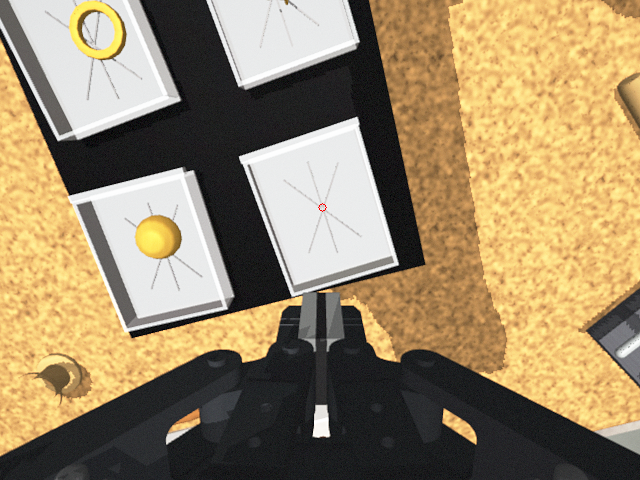

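The wrist view shows the empty tray, with the computed floor centre (322,207) right on its star's middle. Descending.

```bash
python3 -m inch '8 0 0 0 0 0 0; 25 0 0 0 0 0 0; 50 0 0 0 0 0 0; 75 0 0 0 0 0 0; 100 0 0 0 0 0 0; 120 0 0 0 0 0 0; 135 0 0 0 0 0 0; 142 0 0 0 0 0 0; 145 0 0 0 0 0 0; 145 0 0 0 0 0 0; 145 0 0 0 0 0 0; 145 0 0 0 0 0 0'
python3 -m inch '0 0 0 0 0 0 0; 0 0 0 0 0 0 0; 0 0 0 0 0 0 0; 0 0 0 0 0 0 0; 0 0 0 0 0 0 0; 0 0 0 0 0 0 0'
python3 - <<'E'
from plant import read_state,camera
import numpy as np,cv2
np.set_printoptions(precision=4,suppress=True)
s=read_state();R=s["tool_rot"];g=s["tool_pos"]-.019*R[:,0];print("grasp",g,g-[.637,.0765,.031],abs(s["qvel"]).max())
a=camera("scene");b=camera("top")
cv2.imwrite("pics/end.png",np.hstack([cv2.resize(a,(400,300)),cv2.resize(b,(400,300))]))
E
```

```text
time_s: 12.85
tool_pos: [0.6364, 0.0765, 0.0762]
tool_rot: [[-0.005, 0.294, 0.956], [-0.001, 0.956, -0.294], [-1.0, -0.003, -0.004]]
contact_force: [1.1, 0.6, -0.9]
gripper_width: 0.002
time_s: 13.35
tool_pos: [0.6364, 0.0765, 0.0762]
tool_rot: [[-0.005, 0.294, 0.956], [-0.001, 0.956, -0.294], [-1.0, -0.003, -0.004]]
contact_force: [0.3, 0.0, -0.5]
gripper_width: 0.003
grasp [0.6365 0.0765 0.0952] [-0.0005  0.      0.0642] 0.14226493007213573
```

View pics/end.png

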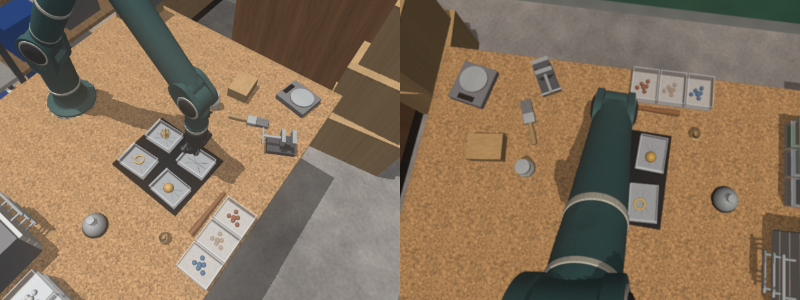

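The tips point into the middle of the empty tray's mouth, the arm is still, and everything else is where it was. Handing in.

```bash
python3 -c "
from plant import ctrl;print(ctrl.finish_job())"
```

```text
the job is handed in; nothing more can be done
None
```

The job is done and handed in; it took about 13 s on the robot's clock. No verdict was reported, so this rests on my own measurements.

- **Bell:** I pressed the plunger with shut fingers to its stop. The tips reached z 60.1 mm at 8.4 N, about 6 mm of travel. After lifting, a picture showed it back up.
- **Pendant:** I pointed at the wire-cage pendant in the near-left tray for just over 2 s. By my measured position, the grasp point was about 2 mm off sideways and 57–61 mm above its loop. The wrist camera agreed with the position from the other two views.
- **Empty tray:** I lifted away, travelled with the tips at about 0.22 m, and finished over the middle of the empty far-left tray. The grasp point is within 1 mm sideways of my measured centre and about 64 mm above its rim. The arm is at rest, with contact force at noise level.
- **Other things:** The last pictures show no visible shift of any piece or bystander. The arm hides part of the top view, including the pendant, but the scene view shows it still standing in its tray.

The two fixed cameras disagreed by about 3 mm on the tray centre, so I took the mean; the wrist view matched it. No check failed.

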